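Seat the microscope camera in its calibration port

TASK

Set the microscope camera up in the wide calibration port: take the dust cap off that port and lay it knob up in the middle of the pale grey mat, then bring the camera from its white rest and seat its tapered nose fully home in the port. Still holding it, check that it is not wedged: ease it up a few millimetres and rock it to one side by about six to eight degrees with its nose still in the cup. Then leave it upright and fully home in the port, and leave the narrow port's cap and the other things on the bench where they are.

Things in the scene. Friction and masses are not known exactly. Their poses are not given: they have to be found in the camera images.
- camera: Microscope camera, 300 g, grey and aluminium, 94 mm tall, nose down. Origin: centre of the nose's flat lower end, z up its axis. Tapered nose 24 mm across at z 0, 48.7 mm at z 38 mm (18 degrees a side); round shoulder flange 64 mm across, z 38 to 44 mm; square body to grip, 42 x 42 mm, sides along the camera's x and y, z 44 to 94 mm. Starts hanging by its flange in the rest
- rest: White plastic block, fixed, 86 x 86 x 46 mm high, with a plain 55 mm hole right through in which the camera hangs with its shoulder on the block's top (camera origin 8 mm above the bench, up to 3 mm off the block's centre). Origin at the centre of its underside
- wide_port: Thicker of two round aluminium posts, fixed, 92 mm across (foot 100), 62 mm high. Origin: centre of its underside. In its top a conical cup matching the camera's nose with 0.5 mm to spare all round, 41 mm deep. Fully home, the camera's shoulder lies on the post's top face and the camera's origin is 24 mm above the bench, any yaw; lifted 8 mm it can lean 8 degrees about the mouth's centre
- wide_port_mouth (a point): Centre of the wide port's mouth, 62 mm above the bench
- narrow_port: The thinner round aluminium post, fixed, 62 mm across and 62 mm high, also capped; not to be used. Origin at the centre of its underside
- wide_cap: Black plastic dust cap of the wide port, about 50 g, loose, lifts straight off. Origin at the centre of its underside, z up: a spigot 38 mm across and 6 mm deep (it hangs in the cup's mouth), a disc 72 mm across from z 6 to 11 mm, a round knob 18 mm across from z 11 to 39 mm. On the port its origin is 56 mm above the bench; it stands steadily on the spigot on a flat surface
- narrow_cap: The like dust cap of the narrow port: disc 48 mm across, the same knob. Leave it where it is
- mat: Pale grey mat, fixed, 150 x 150 x 3 mm, empty. Origin at the centre of its underside
- oil_bottle: Bystander: amber bottle, 28 mm across, 60 mm high. Origin at the centre of its underside, between the robot and the ports
- jar_a: Bystander: clear specimen jar, 48 mm across, 55 mm high, between the robot and the ports. Origin at the centre of its underside
- jar_b: Bystander: a second such jar, beyond the ports. Origin at the centre of its underside
- slide_box: Bystander: blue flat box of slides, 85 x 100 x 30 mm. Origin at the centre of its underside, beyond the ports
- mouse: Bystander: black computer mouse, 100 x 58 x 28 mm. Origin at the centre of its underside
- lens_brush: Bystander: small wooden-handled brush, 150 mm long, 20 mm high. Origin at the middle of its length on the bench

How it is judged (in metres and radians):
On the way, in this order (a step that is already met when the one before it is completed fails the run):
1. the wide port's cap lies knob up on the mat (horizontal distance between wide_cap and mat below 0.04 m and height (world z) of wide_cap below 0.006 m and angle between wide_cap's own z axis and vertical below 0.1 rad and linear speed of wide_cap below 0.02 m/s), for 0.2 s.
2. the camera is fully home in the wide port, still held (horizontal distance between camera and wide_port below 0.004 m and z of camera in the frame of wide_port below 0.0265 m and angle between camera's own z axis and vertical below 0.04 rad and contact force between the fingers and camera above 0.5 N), for 0.2 s.
3. the held camera is rocked to one side, 4 degrees or more, its nose still in the cup (angle between camera's own z axis and vertical above 0.07 rad and z of camera in the frame of wide_port below 0.044 m and horizontal distance between camera and wide_port below 0.02 m and contact force between the fingers and camera above 0.5 N), for 0.1 s.
At the end, for the whole second after the job is handed in: The camera stands at rest fully home in the wide port (shoulder within 2 mm of the top face, within 3 mm of the axis, upright within 1.7 degrees); the wide port's cap lies at rest, knob up, on the mat within 40 mm of its centre (horizontal distance between camera and wide_port below 0.003 m and z of camera in the frame of wide_port below 0.026 m and angle between camera's own z axis and vertical below 0.03 rad and linear speed of each of camera, wide_cap below 0.01 m/s and horizontal distance between wide_cap and mat below 0.04 m and height (world z) of wide_cap below 0.006 m and angle between wide_cap's own z axis and vertical below 0.1 rad); the robot touches nothing.
It fails at once if the camera is tipped more than 30 degrees (angle between camera's own z axis and vertical above 0.52 rad).
It fails at once if the narrow port's cap is moved more than 20 mm (distance of narrow_cap from where it was at the start of the episode above 0.02 m).
It fails at once if another thing on the bench is moved more than 30 mm (distance of any of oil_bottle, jar_a, jar_b, slide_box, mouse, lens_brush from where it was at the start of the episode above 0.03 m).
It also fails if it takes over 61 s, if anything falls off the work surface, if the arm or the gripper's body presses on something with over 40 N, if the wrist force passes 120 N, or if a joint passes its speed limit or range.

ROBOT

A 7-joint arm with a two-finger parallel gripper is mounted at the origin on the work surface. World frame = base frame: x ahead of the robot, y to its left, z up, the work surface at z = 0. Lengths are in mm, angles in rad, forces in N, time in s.
With the tool pointing down it reaches from about 400 to 875 mm from the base axis. Payload 4.4 kg.
Tool frame: the origin (TCP) lies midway between the tips of the shut fingers; the grasp point (between the pads) lies 19 mm behind it; z points along the fingers, y is the direction in which the jaws open and shut (so a half turn about z gives the same grasp; the last joint's range is limited). The gripper opens to 85 mm and grips with 20 to 120 N. Pads are 22 mm wide; open, the fingers measure 114 mm over their backs; the gripper's body (76 mm by 85 mm) begins 54 mm behind the grasp point. The pads swing forward as they close: fully open they stand 13 mm farther back than shut.
Start: joints at [-1.357, 0.628, 0.038, 1.517, -0.027, 0.996, -0.02], TCP at [179.482, 624.743, 231.313] pointing down, gripper open.
Joint ranges: [-3.06, 3.06], [-0.37, 2.12], [-1.25, 1.32], [0.18, 2.47], [-1.1, 4.24], [0.23, 1.98], [-2.94, 2.94]. Speed limits (rad/s): [2.57, 2.57, 3.14, 3.14, 3.14, 3.14, 3.14].

INTERFACE

Orientations are given as [roll, pitch, yaw] about the fixed x, y, z axes, in that order (R = Rz(yaw) Ry(pitch) Rx(roll)).
In Python, from cell import * gives the robot as it stands. The module is installed in compiled form; this text tells all that it offers.
- The arm moves only by the tool move_arm, never from a script. Its argument "series" is a list of rows, each a list of 2 entries, a list of its own where there are three numbers: the shift along the tool's x, y, z in m, then the turn about the tool's z in rad. In form: [[[x, y, z], yaw], ...]. A call has 1 to 5 rows; each row is the pose to reach, as a shift and turn from the pose measured when the call began, along the tool's axes at that moment; what a row does not reach only later rows make up. A row lasts 1/8 s, in which the tool goes at most 62.5 mm and 10.7 degrees, less where a joint would pass 70% of its speed; a pose out of reach is approached as far as the arm can. A call with a gripper value outside its range is refused whole. "claw" is the opening, from 0 (shut) to 1 (fully open), set as the call begins (left out, the last holds). The fingers move at their own pace and stop on an object; the grip force is fixed at half the most. Time passes only in rows, so rows that repeat a pose let the fingers close. It gives the time, the measured TCP pose, the force and the opening at its end, in the units of the state.
- read_state(): the state, without advancing time (a new reading comes with each control period).
- get_image(name): name is "scene" or "top" or "wrist"; returns the picture (420x560x3 uint8, blue, green, red); there is no depth.
- camera_model(name): a dict with "fov_y" (degrees; the focal length in pixels is half the picture's height over the tangent of half this angle, whatever the lens; pixels are square), "cx", "cy" (the principal point, pixels), "pose" (4x4, takes a point from camera to world coordinates); the wrist camera has in their place "tool_from_camera" (4x4, takes a point from camera to tool coordinates, whose origin is the TCP and whose axes are the flange's). Camera axes: x right, y down, z forward; pixel columns grow to the right and rows downward; lengths in mm; the calibration is good to about 2 mm. A picture is of the moment at which its call begins: read the wrist's pose just before it. camera_model takes no time and is no camera call.
- finish_job(): hands the job in, once; it reports no verdict.
The state is a dict: "clock": time; "qpos": joint angles; "qd": joint speeds; "tau": joint torques, N m; "eef_pos": TCP position; "tool_rot": TCP orientation; "force": force on the tool from outside, world axes, zero at the start; "torque": the same for the moment, N m; "width": finger opening in mm.
Only numpy, scipy, OpenCV 4.12 (cv2) and the standard library are available. Lean on these libraries where they do the work, as an engineer would, in place of code of your own. Each camera call takes 0.05 s, during which the arm holds its last target. There are 200 camera calls.

## Working session

There is one attempt and no reset: what is moved stays moved. The work goes in short steps, Python scripts to look and compute and a tool call to move; the robot and the scene stay as the last step left them, time stands still between calls to the robot, and variables do not carry over. Pictures are saved under pics/ and viewed, about 8 in all and at most 12, crops included, and the job is handed in when it is done.

Besides the shell and the picture viewer there is one more tool, called after "Request:" as a command line: name --argument value ..., lists and objects as JSON in quotes. move_arm: Moves the arm, as the interface text tells. Its arguments: {"type":"object","properties":{"series":{"type":"array"},"claw":{"type":"number"}},"required":["series"]}

```bash
mkdir -p pics; python3 - <<'E'
from cell import *
import cv2,numpy as np
s=read_state();print({k:np.round(v,3).tolist() for k,v in s.items()})
for n in("scene","top","wrist"):
    cv2.imwrite(f"pics/{n}0.png",get_image(n)); m=camera_model(n);print(n,{k:np.round(v,4).tolist() for k,v in m.items()})
E
```

```text
{'clock': 0.0, 'qpos': [-1.357, 0.629, 0.038, 1.518, -0.027, 0.996, -0.02], 'qd': [-0.0, -0.0, -0.001, 0.002, 0.0, -0.001, 0.0], 'tau': [0.001, -56.341, 1.226, -19.344, 0.011, 0.01, 0.0], 'eef_pos': [179.306, 624.119, 230.367], 'tool_rot': [-3.14, 0.0, 2.862], 'force': [0.99, -0.534, 0.478], 'torque': [0.016, 0.02, 0.067], 'width': 85.177}
scene {'fov_y': 46.25, 'cx': 278.4832, 'cy': 203.1148, 'pose': [[0.0482, 0.7258, -0.6862, 1336.9106], [0.9987, -0.0476, 0.0198, 13.0529], [-0.0183, -0.6863, -0.7271, 881.6746], [0.0, 0.0, 0.0, 1.0]]}
top {'fov_y': 49.0012, 'cx': 285.8096, 'cy': 208.7789, 'pose': [[0.028, -0.9894, 0.1425, 413.6619], [-0.9992, -0.0318, -0.0239, 43.9714], [0.0282, -0.1418, -0.9895, 1214.5667], [0.0, 0.0, 0.0, 1.0]]}
wrist {'fov_y': 71.2613, 'cx': 280.5852, 'cy': 205.0191, 'tool_from_camera': [[-0.0008, -0.9572, -0.2893, 72.9246], [1.0, -0.0008, -0.0003, 0.7214], [0.0, -0.2893, 0.9572, -143.3751], [0.0, 0.0, 0.0, 1.0]]}
```

View pics/top0.png

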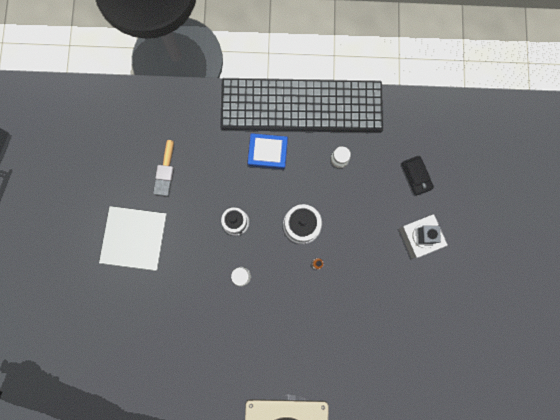

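View pics/scene0.png

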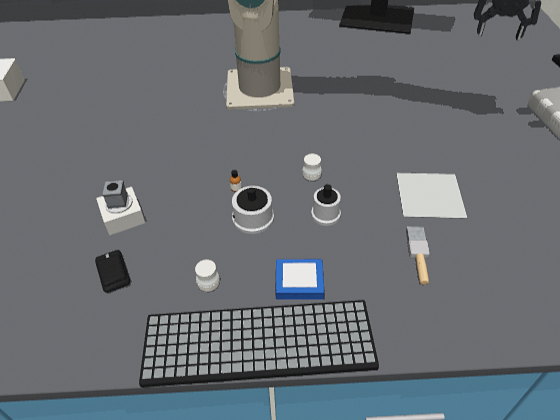

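```bash
cat > h.py <<'E'
from cell import *
import cv2,numpy as np
from scipy.spatial.transform import Rotation as R
def tool(s=None):
    s=s or read_state(); T=np.eye(4);T[:3,:3]=R.from_euler('xyz',s['tool_rot']).as_matrix();T[:3,3]=s['eef_pos'];return T
def ray(n,uv,z,T=None):
    m=camera_model(n);P=np.array(m['pose']) if 'pose' in m else T@np.array(m['tool_from_camera'])
    f=210/np.tan(np.radians(m['fov_y']/2));d=P[:3,:3]@np.array([(uv[0]-m['cx'])/f,(uv[1]-m['cy'])/f,1])
    return P[:3,3]+d*(z-P[2,3])/d[2]
def proj(n,p,T=None):
    m=camera_model(n);P=np.array(m['pose']) if 'pose' in m else T@np.array(m['tool_from_camera'])
    f=210/np.tan(np.radians(m['fov_y']/2));c=np.linalg.inv(P)@np.append(p,1);return np.array([m['cx'],m['cy']])+f*c[:2]/c[2]
def shift(target,T=None):
    T=tool() if T is None else T
    return np.round(T[:3,:3].T@(np.array(target)-T[:3,3])/1000,4)
E
python3 - <<'E'
from h import *
for n,uv,z in [("top",(303,223),67),("scene",(252,199),67),("top",(235,219.5),67),("scene",(327,196),67),("top",(134,239),3),("scene",(431,195),3),
 ("top",(430.5,234),102),("scene",(115,187),102),("top",(317,264),50),("scene",(235,185),20),("top",(241,276),55),("scene",(312,160),55),("top",(404,236),46),("top",(436,216),46),("top",(447,242),46)]:
    print(n,uv,z,np.round(ray(n,uv,z)))
i=cv2.imread("pics/top0.png"); cv2.imwrite("pics/c1.png",cv2.resize(i[190:290,200:460],None,fx=3,fy=3,interpolation=cv2.INTER_CUBIC))
E
```

```text
top (303, 223) 67 [544. -28.  67.]
scene (252, 199) 67 [551. -25.  67.]
top (235, 219.5) 67 [548. 143.  67.]
scene (327, 196) 67 [553. 148.  67.]
top (134, 239) 3 [496. 408.   3.]
scene (431, 195) 3 [505. 415.   3.]
top (430.5, 234) 102 [ 523. -338.  102.]
scene (115, 187) 102 [ 527. -334.  102.]
top (317, 264) 50 [444. -67.  50.]
scene (235, 185) 20 [454. -69.  20.]
top (241, 276) 55 [408. 123.  55.]
scene (312, 160) 55 [413. 127.  55.]
top (404, 236) 46 [ 521. -289.   46.]
top (436, 216) 46 [ 576. -372.   46.]
top (447, 242) 46 [ 509. -400.   46.]
```

View pics/c1.png

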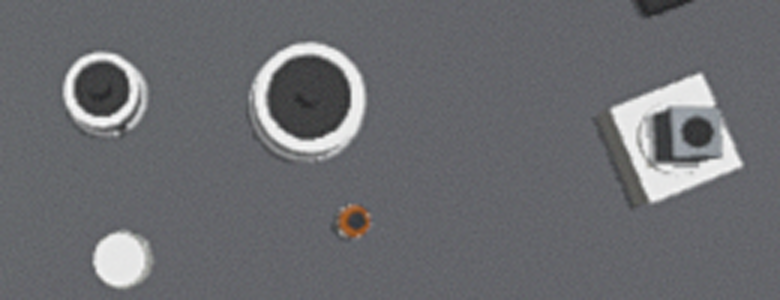

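The top view shows the wide cap at about (303,223), the narrow one at (235,220), the mat at (134,239) and the camera's top at (432,234). Scene and top agree to about 7 mm, so I'll go above the wide cap.

```bash
python3 -c "
from h import *
print(shift([548,-27,180]))"
```

```text
[-0.5342 -0.5241  0.0513]
```

Request:
move_arm --series '[[[-0.5342,-0.5241,0.0513],0],[[-0.5342,-0.5241,0.0513],0],[[-0.5342,-0.5241,0.0513],0],[[-0.5342,-0.5241,0.0513],0],[[-0.5342,-0.5241,0.0513],0]]' --claw 1

```text
clock: 0.78
eef_pos: [333.7, 351.5, 209.9]
tool_rot: [-3.14, 0.0, 2.862]
force: [1.3, 0.1, 0.3]
width: 85.5
```

Request:
move_arm --series '[[[-0.31,-0.304,0.03],0],[[-0.31,-0.304,0.03],0],[[-0.31,-0.304,0.03],0],[[-0.31,-0.304,0.03],0],[[-0.31,-0.304,0.03],0]]'

```text
clock: 1.4
eef_pos: [487.4, 80.3, 188.7]
tool_rot: [-3.141, 0.001, 2.862]
force: [0.9, 0.3, -1.2]
width: 85.3
```

Request:
move_arm --series '[[[-0.12,-0.118,0.012],0],[[-0.12,-0.118,0.012],0],[[-0.12,-0.118,0.012],0],[[-0.12,-0.118,0.012],0],[[-0.12,-0.118,0.012],0]]'

```text
clock: 2.02
eef_pos: [569.6, -65.5, 176.5]
tool_rot: [-3.141, -0.001, 2.862]
force: [0.2, 1.0, 0.7]
width: 85.4
```

```bash
python3 - <<'E'
from h import *
s=read_state();cv2.imwrite("pics/w1.png",get_image("wrist"));T=tool(s);np.save("T1.npy",T);print(s['eef_pos'],s['tool_rot'],s['qpos'])
for p in ([548,-27,67],[548,-27,95]): print(proj("wrist",p,T))
E
```

```text
[569.57324103 -65.48559852 176.46076882] [-3.14123339e+00 -8.94887936e-04  2.86242229e+00] [ 0.03979863  0.58542098  0.03941859  1.79378203 -0.03123934  0.76394103
  1.38686706]
[315.65642523 166.65533527]
[319.77922456 172.54024676]
```

View pics/w1.png

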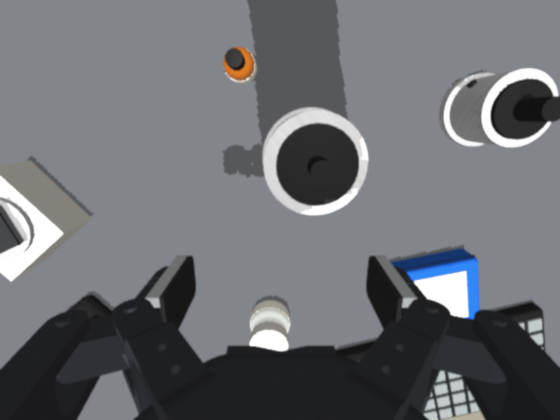

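The wrist view shows the wide cap's disc spanning columns 276–359 and rows 122–206, centred at about (317.5,164). The knob top is at (320,168).

```bash
python3 - <<'E'
from h import *
T=np.load("T1.npy")
for uv,z in (((317.5,164),67),((316,161.5),62),((320,168),95),((276,164),67),((359,164),67)): print(ray("wrist",uv,z,T))
c=ray("wrist",(317.5,164),67,T); print(shift([c[0],c[1],110]),shift([c[0],c[1],71]),T[:3,:2])
E
```

```text
[546.20080829 -24.90635676  67.        ]
[544.6126953  -25.25145097  62.        ]
[544.60395352 -25.98824921  95.        ]
[536.28248258 -59.4043977   67.        ]
[556.11802301   9.58781993  67.        ]
[0.0333 0.0319 0.0666] [0.0333 0.0319 0.1056] [[-9.61283997e-01  2.75557901e-01]
 [ 2.75558117e-01  9.61284409e-01]
 [ 8.94887816e-04 -3.59263637e-04]]
```

Request:
move_arm --series '[[[0.0335,0.032,0.045],0],[[0.0335,0.032,0.085],0],[[0.0335,0.032,0.104],0],[[0.0335,0.032,0.104],0]]'

```text
clock: 2.58
eef_pos: [544.5, -22.9, 71.7]
tool_rot: [-3.141, -0.004, 2.867]
force: [0.5, 0.6, -0.4]
width: 85.6
```

Request:
move_arm --series '[[[0,0,0],0],[[0,0,0],0],[[0,0,0],0],[[0,0,0],0],[[0,0,0],0]]' --claw 0

```text
clock: 3.2
eef_pos: [544.9, -23.0, 72.4]
tool_rot: [-3.142, -0.003, 2.866]
force: [-1.1, -0.3, 5.7]
width: 16.1
```

Request:
move_arm --series '[[[0,0,-0.01],0],[[0,0,-0.04],0],[[0,0,-0.08],0],[[0,0,-0.1],0],[[0,0,-0.1],0]]'

```text
clock: 3.82
eef_pos: [546.3, -23.2, 174.2]
tool_rot: [3.141, 0.001, 2.866]
force: [-0.4, -0.0, -1.2]
width: 15.8
```

```bash
python3 - <<'E'
from h import *
s=read_state();cv2.imwrite("pics/w2.png",get_image("wrist"));T=tool(s);np.save("T2.npy",T);print(s['eef_pos'],s['tool_rot'],s['width'],s['force'])
for p in ([500,412,90],): print(shift(p))
E
```

```text
[546.33948171 -23.21279792 174.23974096] [3.14060255e+00 6.37335684e-04 2.86619727e+00] 15.846649036032126 [-0.36923275 -0.04231834 -1.21196848]
[0.1618 0.4064 0.0834]
```

View pics/w2.png

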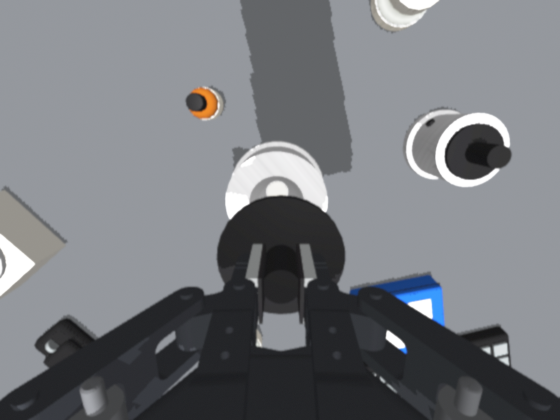

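The cap is held level, its disc at (281,255), and the port's cup is open at about (277,190). I'll carry it to the mat.

Request:
move_arm --series '[[[0.162,0.406,0.03],0],[[0.162,0.406,0.03],0],[[0.162,0.406,0.03],0],[[0.162,0.406,0.03],0],[[0.162,0.406,0.03],0]]'

```text
clock: 4.5
eef_pos: [511.6, 288.4, 150.0]
tool_rot: [-3.14, -0.004, 2.866]
force: [2.0, 0.2, -0.8]
width: 15.5
```

Request:
move_arm --series '[[[0.05,0.125,0.01],0],[[0.05,0.125,0.01],0],[[0.05,0.125,0.01],0]]'

```text
clock: 4.88
eef_pos: [493.3, 428.2, 137.4]
tool_rot: [-3.14, -0.008, 2.874]
force: [-0.8, -1.1, -0.6]
width: 15.7
```

```bash
python3 - <<'E'
from h import *
s=read_state();print(s['eef_pos'],s['tool_rot'],s['width'])
T=tool(s);i=get_image("wrist");cv2.imwrite("pics/w3.png",i)
for z in (40,23,20,19): print(shift([500,411,z],T))
h=cv2.inRange(i,(195,195,195),(255,255,255));n,l,st,c=cv2.connectedComponentsWithStats(h);k=st[1:,4].argmax()+1;print(st[k],c[k])
r=cv2.minAreaRect(cv2.findNonZero((l==k).astype('uint8')));print([ray("wrist",p,3,T)[:2].round() for p in cv2.boxPoints(r)])
E
```

```text
[493.30389571 428.18094109 137.39156831] [-3.14034522 -0.00775415  2.87406796] 15.706522735174776
[-0.0118 -0.0147  0.0973]
[-0.0119 -0.0147  0.1143]
[-0.0119 -0.0147  0.1173]
[-0.0119 -0.0147  0.1183]
[  175   115   177   168 14114] [261.99808701 174.84030041]
[array([417., 347.]), array([433., 495.]), array([582., 488.]), array([568., 316.])]
```

Request:
move_arm --series '[[[-0.012,-0.015,0.05],0],[[-0.012,-0.015,0.09],0],[[-0.012,-0.015,0.11],0],[[-0.012,-0.015,0.115],0],[[-0.012,-0.015,0.115],0]]'

```text
clock: 5.55
eef_pos: [501.7, 409.2, 23.3]
tool_rot: [-3.14, -0.006, 2.872]
force: [-0.1, -0.1, -0.6]
width: 15.6
```

Request:
move_arm --series '[[[0,0,0.002],0],[[0,0,0.0035],0],[[0,0,0.0035],0]]'

```text
clock: 5.92
eef_pos: [501.7, 409.5, 20.2]
tool_rot: [-3.141, -0.006, 2.872]
force: [-0.4, -0.3, -0.2]
width: 15.7
```

Request:
move_arm --series '[[[0,0,0.001],0],[[0,0,0.002],0],[[0,0,0.002],0]]'

```text
clock: 6.3
eef_pos: [501.8, 409.6, 19.5]
tool_rot: [-3.141, -0.006, 2.872]
force: [-2.0, -0.7, 7.8]
width: 16.1
```

Request:
move_arm --series '[[[0,0,0],0],[[0,0,0],0],[[0,0,0],0],[[0,0,0],0]]' --claw 1

```text
clock: 6.8
eef_pos: [501.7, 409.5, 19.2]
tool_rot: [-3.141, -0.006, 2.872]
force: [0.2, -0.6, -0.6]
width: 84.4
```

Request:
move_arm --series '[[[0,0,-0.03],0],[[0,0,-0.09],0],[[0,0,-0.15],0],[[0,0,-0.18],0],[[0,0,-0.18],0]]'

```text
clock: 7.42
eef_pos: [504.3, 410.4, 202.4]
tool_rot: [3.137, -0.002, 2.872]
force: [0.9, -0.4, -0.6]
width: 85.5
```

```bash
python3 - <<'E'
from h import *
s=read_state();print(s['eef_pos'],s['tool_rot'],s['width'])
T=tool(s);i=get_image("wrist");cv2.imwrite("pics/w4.png",i)
print(shift([522,-330,195],T))
E
```

```text
[504.2577089  410.44985955 202.42784204] [ 3.13693673e+00 -2.23408211e-03  2.87224441e+00] 85.48142758981395
[-0.2142 -0.7091  0.0036]
```

View pics/w4.png

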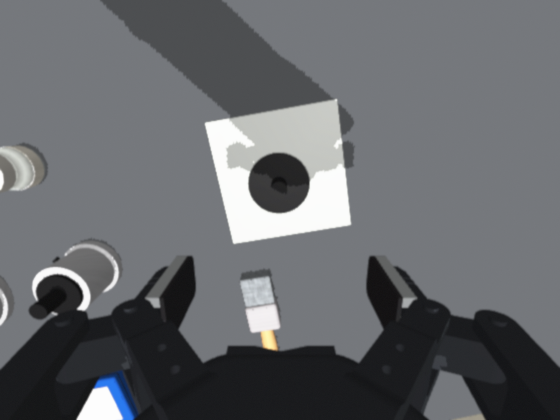

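The cap lies knob up at (279,183), with the mat's centre at about (279,171). I'll go on to the camera.

Request:
move_arm --series '[[[-0.214,-0.709,0.0],0],[[-0.214,-0.709,0.0],0],[[-0.214,-0.709,0.0],0],[[-0.214,-0.709,0.0],0],[[-0.214,-0.709,0.0],0]]'

```text
clock: 8.1
eef_pos: [509.1, 94.8, 197.3]
tool_rot: [-3.141, -0.007, 2.873]
force: [1.8, -0.1, -0.4]
width: 85.7
```

Request:
move_arm --series '[[[-0.13,-0.43,0.0],0],[[-0.13,-0.43,0.0],0],[[-0.13,-0.43,0.0],0],[[-0.13,-0.43,0.0],0],[[-0.13,-0.43,0.0],0]]'

```text
clock: 8.72
eef_pos: [516.0, -217.0, 195.5]
tool_rot: [3.141, -0.01, 2.873]
force: [0.2, 1.4, -0.0]
width: 85.8
```

Request:
move_arm --series '[[[-0.025,-0.08,0.0],0],[[-0.04,-0.15,0.0],0],[[-0.04,-0.15,0.0],0],[[-0.04,-0.15,0.0],0]]'

```text
clock: 9.22
eef_pos: [512.1, -375.3, 192.7]
tool_rot: [-3.141, -0.014, 2.867]
force: [0.5, 0.4, -0.3]
width: 85.8
```

```bash
python3 - <<'E'
from h import *
s=read_state();print(s['eef_pos'],s['tool_rot'],s['qpos'])
T=tool(s);np.save("T5.npy",T);i=get_image("wrist");cv2.imwrite("pics/w5.png",i)
print(proj("wrist",[525,-336,102],T))
E
```

```text
[ 512.14868745 -375.3367068   192.73201242] [-3.14093962 -0.01367088  2.86737773] [ 0.5408237   0.65423984  0.07495605  1.59107296 -0.05137446  0.91102819
  1.92898496]
[329.13389748 210.86101756]
```

View pics/w5.png

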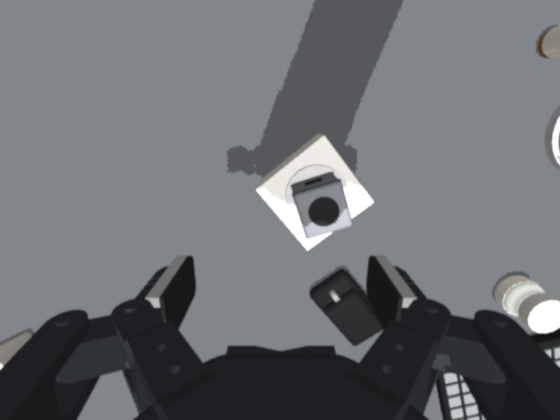

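The wrist view shows the camera's top face with corners near (293,193), (342,185), (351,228) and (305,238).

```bash
python3 - <<'E'
from h import *
T=np.load("T5.npy")
i=cv2.imread("pics/w5.png");cv2.imwrite("pics/c5.png",cv2.resize(i[125:255,245:385],None,fx=4,fy=4,interpolation=cv2.INTER_CUBIC))
c=np.array([ray("wrist",p,102,T)[:2] for p in((293,193),(342,185),(351,228),(305,238))])
print(c.round(1),c.mean(0));d=np.diff(np.vstack([c,c[:1]]),axis=0);print(np.linalg.norm(d,axis=1),np.degrees(np.arctan2(d[:,1],d[:,0]))%90)
b=np.array([ray("wrist",p,46,T)[:2] for p in((323,135),(373,202),(308,249),(257,188))]);print(b.round(),b.mean(0))
print("tool y az",np.degrees(np.arctan2(T[1,1],T[0,1]))%90)
E
```

```text
[[ 501.9 -361.2]
 [ 506.3 -320.8]
 [ 545.  -321.5]
 [ 543.2 -361.6]] [ 524.0920494  -341.28314566]
[40.59905123 38.74350091 40.13623309 41.36136343] [83.79929896 88.97416426 87.4819872  89.40491077]
[[ 468. -320.]
 [ 547. -286.]
 [ 580. -363.]
 [ 501. -396.]] [ 523.95703486 -341.24107778]
tool y az 74.28915357741228
```

View pics/c5.png

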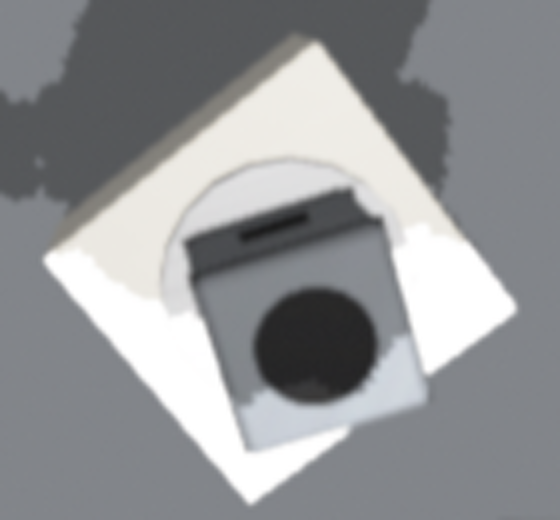

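```bash
python3 - <<'E'
from h import *
T=np.load("T5.npy")
c=np.array([ray("wrist",p,102,T)[:2] for p in((293.3,194),(341,180.5),(351.8,225),(307,238))])
print(c.round(1),c.mean(0));d=np.diff(np.vstack([c,c[:1]]),axis=0);print(np.linalg.norm(d,axis=1),np.degrees(np.arctan2(d[:,1],d[:,0]))%180)
# circle centre on top
print(ray("wrist",(245+315/4,125+346/4),102,T))
a=[((np.degrees(np.arctan2(v[1],v[0]))+45)%90)-45 for v in d];print(a,np.mean(a))
m=c.mean(0);print(shift([*m,150]),shift([*m,64]))
E
```

```text
[[ 502.8 -361.2]
 [ 502.4 -320.8]
 [ 542.5 -320.3]
 [ 543.7 -360. ]] [ 522.84009512 -340.55266882]
[40.36969105 40.1421108  39.67482468 40.95788876] [90.54597267  0.71785967 91.71245003  1.69806019]
[ 524.32021524 -340.48071784  102.        ]
[np.float64(0.5459726653682537), np.float64(0.7178596720462949), np.float64(1.7124500287357876), np.float64(1.6980601904795378)] 1.1685856391574685
[-0.0013  0.0332  0.0429] [-0.0025  0.0331  0.1289]
```

Request:
move_arm --series '[[[-0.002,0.033,0.01],-0.15],[[-0.002,0.033,0.03],-0.295],[[-0.002,0.033,0.043],-0.295],[[-0.002,0.033,0.043],-0.295]]'

```text
clock: 9.78
eef_pos: [522.5, -339.8, 148.6]
tool_rot: [3.134, -0.015, -3.119]
force: [0.7, -0.7, -0.3]
width: 85.5
```

```bash
python3 - <<'E'
from h import *
s=read_state();T=tool(s);print(s['eef_pos'],s['tool_rot'],shift([523.3,-340.5,62],T))
i=get_image("wrist");cv2.imwrite("pics/w6.png",cv2.resize(i,None,fx=1.4,fy=1.4));np.save("T6.npy",T)
E
```

```text
[ 522.52897655 -339.84001787  148.55200423] [ 3.13439519 -0.01542967 -3.11935165] [-0.0021 -0.0013  0.0865]
```

View pics/w6.png

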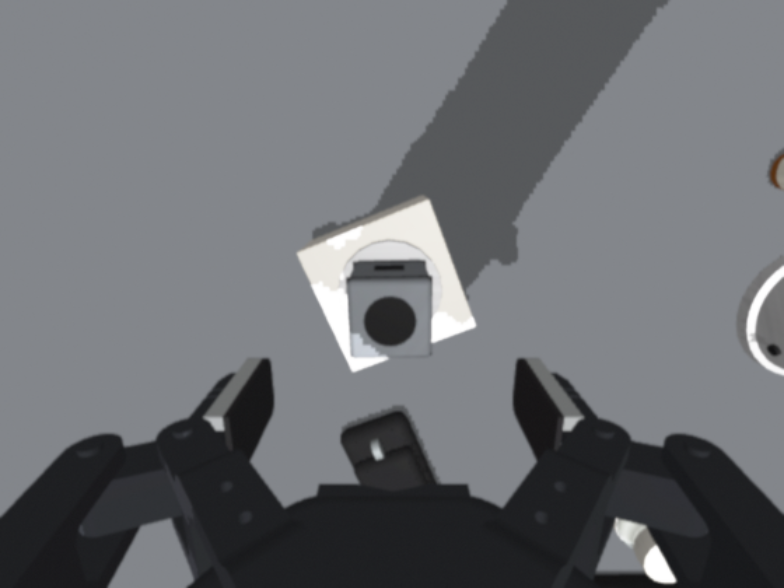

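The camera sits square between the fingers, its body at columns 348–432 and the finger mid at about 393. I'll descend and grip.

Request:
move_arm --series '[[[-0.001,-0.001,0.04],0],[[-0.002,-0.001,0.075],0],[[-0.002,-0.001,0.0865],0],[[-0.002,-0.001,0.0865],0]]'

```text
clock: 10.32
eef_pos: [524.0, -341.2, 63.1]
tool_rot: [3.136, -0.014, -3.12]
force: [-0.2, 0.0, -0.6]
width: 85.3
```

Request:
move_arm --series '[[[0,0,0],0],[[0,0,0],0],[[0,0,0],0],[[0,0,0],0]]' --claw 0

```text
clock: 10.82
eef_pos: [524.9, -341.7, 64.5]
tool_rot: [3.137, -0.012, -3.12]
force: [-0.9, 1.8, 5.7]
width: 41.4
```

Request:
move_arm --series '[[[0,0,-0.01],0],[[0,0,-0.04],0],[[0,0,-0.08],0],[[0,0,-0.09],0],[[0,0,-0.09],0]]'

```text
clock: 11.45
eef_pos: [525.9, -342.1, 154.8]
tool_rot: [3.137, -0.012, -3.12]
force: [0.2, -0.3, -2.1]
width: 41.2
```

```bash
python3 - <<'E'
from h import *
s=read_state();T=tool(s);print(s['eef_pos'],s['tool_rot'],s['force'],s['width'],shift([545.8,-25,s['eef_pos'][2]],T))
E
```

```text
[ 525.88692387 -342.05727358  154.80895633] [ 3.13729035 -0.01158381 -3.12011535] [ 0.20541082 -0.34840383 -2.0743402 ] 41.18541515811519 [-0.0267  0.3166  0.0011]
```

Request:
move_arm --series '[[[-0.005,0.06,0],0],[[-0.01,0.12,0],0],[[-0.028,0.317,0],0],[[-0.028,0.317,0],0],[[-0.028,0.317,0],0]]'

```text
clock: 12.08
eef_pos: [545.1, -32.8, 154.2]
tool_rot: [3.137, -0.015, -3.12]
force: [0.7, -0.4, -2.2]
width: 41.3
```

Request:
move_arm --series '[[[-0.002,0.02,0],0],[[-0.002,0.024,0],0],[[-0.002,0.024,0],0]]'

```text
clock: 12.45
eef_pos: [545.9, -10.3, 153.4]
tool_rot: [3.138, -0.016, -3.122]
force: [-1.0, -0.8, -2.1]
width: 41.3
```

```bash
python3 - <<'E'
from h import *
s=read_state();T=tool(s);print(s['eef_pos'],s['tool_rot'],s['force'],s['width'],shift([547,-25,110],T))
i=get_image("wrist");cv2.imwrite("pics/w7.png",i);np.save("T7.npy",T)
E
```

```text
[545.86911123 -10.27405515 153.38264791] [ 3.13830736 -0.01646093 -3.12156497] [-0.9567875  -0.76383953 -2.06829143] 41.306423393773926 [-0.0015 -0.0149  0.0433]
```

View pics/w7.png

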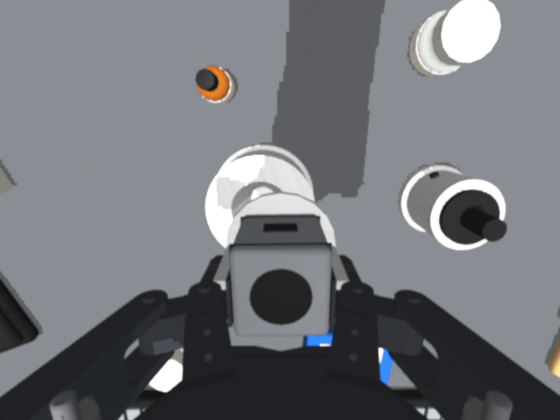

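```bash
python3 - <<'E'
from h import *
T=np.load("T7.npy");a=np.linspace(0,2*np.pi,73)
for c in((545.5,-25),(546.5,-24)):
    q=np.array([proj("wrist",[c[0]+46*np.cos(t),c[1]+46*np.sin(t),62],T) for t in a]);print(c,q.min(0),q.max(0))
print("cam axis from top circle", ray("wrist",(281,296),T[2,3]-56.5+94,T))
g=cv2.imread("pics/w7.png");i=g.copy();cv2.polylines(i,[q.round().astype(int)],True,(0,0,255))
cv2.imwrite("pics/c7.png",cv2.resize(i[130:350,190:360],None,fx=2.7,fy=2.7))
E
```

```text
(545.5, -25) [207.31063502 152.7126871 ] [317.0036726  258.06312188]
(546.5, -24) [208.56889628 154.00345788] [318.13198964 259.11373017]
cam axis from top circle [545.3238577   -9.86554787 190.88264791]
```

View pics/c7.png

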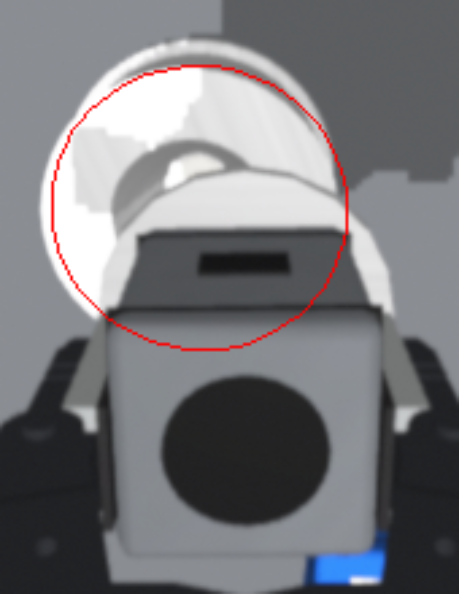

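Request:
move_arm --series '[[[-0.001,-0.0154,0.0],0],[[-0.001,-0.0154,0.02],0],[[-0.001,-0.0154,0.043],0],[[-0.001,-0.0154,0.043],0],[[-0.001,-0.0154,0.043],0]]'

```text
clock: 13.12
eef_pos: [547.2, -27.8, 111.1]
tool_rot: [3.139, -0.015, -3.125]
force: [0.0, 0.2, -2.3]
width: 41.2
```

Request:
move_arm --series '[[[0.001,0.002,0.005],0],[[0.001,0.002,0.012],0],[[0.001,0.002,0.018],0],[[0.001,0.002,0.018],0]]'

```text
clock: 13.62
eef_pos: [545.4, -25.6, 92.6]
tool_rot: [3.139, -0.016, -3.125]
force: [0.0, 0.5, -2.7]
width: 41.3
```

No contact so far. I'll continue down in small steps.

Request:
move_arm --series '[[[0,0,0.003],0],[[0,0,0.006],0],[[0,0,0.008],0],[[0,0,0.008],0]]'

```text
clock: 14.12
eef_pos: [546.5, -26.1, 84.8]
tool_rot: [3.14, -0.014, -3.125]
force: [4.4, -1.6, -2.9]
width: 41.5
```

Request:
move_arm --series '[[[-0.001,-0.0005,0.0015],0],[[-0.001,-0.0005,0.003],0],[[-0.001,-0.0005,0.003],0]]'

```text
clock: 14.5
eef_pos: [547.5, -26.7, 81.6]
tool_rot: [3.14, -0.014, -3.125]
force: [2.4, -0.5, -2.5]
width: 40.9
```

Request:
move_arm --series '[[[-0.0005,0,0.001],0],[[-0.0005,0,0.0025],0],[[-0.0005,0,0.0025],0]]'

```text
clock: 14.88
eef_pos: [547.9, -26.8, 80.5]
tool_rot: [3.14, -0.013, -3.125]
force: [-1.1, -1.5, 10.6]
width: 41.3
```

Request:
move_arm --series '[[[0,0,0.001],0],[[0,0,0.001],0],[[0,0,0.001],0],[[0,0,0.001],0]]'

```text
clock: 15.38
eef_pos: [547.9, -26.8, 80.5]
tool_rot: [3.14, -0.013, -3.125]
force: [-0.8, -0.5, 8.2]
width: 41.0
```

```bash
python3 - <<'E'
from h import *
s=read_state();T=tool(s);print(s['eef_pos'],s['force'],s['torque']);np.save("T8.npy",T)
w=get_image("wrist");a=get_image("scene");cv2.imwrite("pics/w8.png",w);cv2.imwrite("pics/s8.png",a)
A=cv2.resize(a[130:250,190:310],(480,480),interpolation=cv2.INTER_CUBIC);B=w[150:400,180:380];B=cv2.resize(B,(384,480))[:, :316]
cv2.imwrite("pics/c8.png",np.hstack([A,B]))
E
```

```text
[547.88883445 -26.78728541  80.46374288] [-0.79377672 -0.46468909  8.23386227] [-0.14981751  0.15286327  0.02404337]
```

View pics/c8.png

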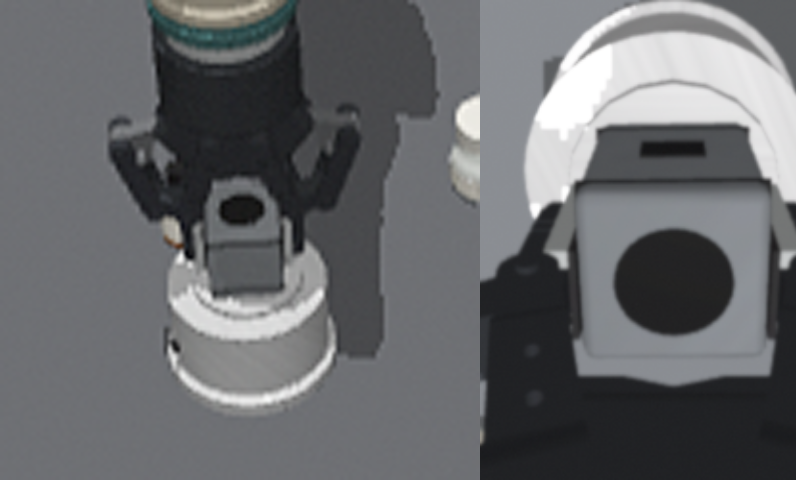

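The shoulder flange appears seated and concentric on the post's top face, with the body upright. That was the 12th and last picture, so I'll check by numbers from here. First, a slightly firmer press.

Request:
move_arm --series '[[[0,0,0.003],0],[[0,0,0.003],0],[[0,0,0.003],0]]'

```text
clock: 15.85
eef_pos: [547.9, -26.8, 80.4]
tool_rot: [3.14, -0.012, -3.125]
force: [-5.9, -1.0, 24.6]
width: 41.1
```

Request:
move_arm --series '[[[0,0,-0.003],0],[[0,0,-0.006],0],[[0,0,-0.008],0],[[0,0,-0.008],0]]'

```text
clock: 16.35
eef_pos: [547.7, -26.7, 88.1]
tool_rot: [3.14, -0.013, -3.125]
force: [-0.0, -0.4, -2.6]
width: 41.2
```

```bash
cat >> h.py <<'E'
def circ():
    g=cv2.cvtColor(get_image("wrist"),cv2.COLOR_BGR2GRAY)[230:370,225:340]
    m=(g<60).astype('uint8');n,l,st,c=cv2.connectedComponentsWithStats(m)
    for k in range(1,n):
        if st[k,4]>150: print(st[k].tolist(),(c[k]+[225,230]).round(2),g.shape)
E
python3 -c "
from h import *
circ()"
```

```text
[5, 13, 101, 7, 183] [284.07 243.95] (140, 115)
[25, 40, 62, 54, 2609] [280.55 296.45] (140, 115)
[0, 41, 115, 99, 3500] [284.28 345.62] (140, 115)
```

Request:
move_arm --series '[[[-0.002,0,0],0],[[-0.004,0,0],0],[[-0.005,0,0],0],[[-0.005,0,0],0]]'

```text
clock: 16.9
eef_pos: [551.2, -26.6, 87.7]
tool_rot: [3.14, -0.016, -3.125]
force: [-4.1, 0.3, -0.9]
width: 41.6
```

```bash
python3 -c "
from h import *
circ();s=read_state();print(s['torque'],s['eef_pos'],s['tool_rot'])"
```

```text
[5, 13, 101, 7, 183] [283.9  243.99] (140, 115)
[25, 40, 62, 54, 2609] [280.56 296.46] (140, 115)
[0, 41, 115, 99, 3520] [284.2  345.57] (140, 115)
[0.02463818 1.2150371  0.04901753] [551.20038681 -26.67530515  87.71418349] [ 3.13959265 -0.01597486 -3.12498147]
```

Request:
move_arm --series '[[[-0.001,0,0],0],[[-0.002,0,0],0],[[-0.003,0,0],0],[[-0.004,0,0],0],[[-0.004,0,0],0]]'

```text
clock: 17.58
eef_pos: [551.6, -26.7, 87.7]
tool_rot: [3.139, -0.023, -3.125]
force: [-10.9, -0.2, 8.2]
width: 41.6
```

```bash
python3 -c "
from h import *
circ();s=read_state();print(s['torque'],s['eef_pos'],s['tool_rot'])"
```

```text
[5, 13, 101, 7, 185] [282.88 244.05] (140, 115)
[25, 40, 62, 54, 2609] [280.55 296.52] (140, 115)
[0, 41, 115, 99, 3524] [284.27 345.58] (140, 115)
[0.03671057 2.43770093 0.03709718] [551.57965223 -26.65915039  87.74863922] [ 3.13945443 -0.02312508 -3.12505602]
```

Request:
move_arm --series '[[[-0.004,0,0],0],[[-0.006,0,0],0],[[-0.008,0,0],0],[[-0.009,0,0],0],[[-0.009,0,0],0]]'

```text
clock: 18.25
eef_pos: [552.3, -26.7, 87.8]
tool_rot: [3.139, -0.04, -3.125]
force: [-18.7, 0.2, 18.8]
width: 41.1
```

```bash
python3 -c "
from h import *
circ();s=read_state();print(s['torque'],s['eef_pos'],s['tool_rot'])"
```

```text
[5, 13, 101, 7, 184] [282.35 244.1 ] (140, 115)
[25, 40, 62, 54, 2611] [280.53 296.55] (140, 115)
[0, 41, 115, 99, 3523] [284.33 345.62] (140, 115)
[0.05634037 4.58918685 0.0473062 ] [552.28656568 -26.72815314  87.82126563] [ 3.13918115 -0.03951747 -3.12532408]
```

Request:
move_arm --series '[[[-0.008,0,-0.002],0],[[-0.01,0,-0.004],0],[[-0.012,0,-0.005],0],[[-0.014,0,-0.005],0],[[-0.014,0,-0.005],0]]'

```text
clock: 18.92
eef_pos: [560.5, -26.7, 90.9]
tool_rot: [3.139, -0.052, -3.125]
force: [-11.0, -0.3, 1.7]
width: 41.5
```

```bash
python3 -c "
from h import *
circ();s=read_state();print(s['torque'],s['eef_pos'],s['tool_rot'])"
```

```text
[4, 16, 104, 6, 227] [280.28 246.81] (140, 115)
[0, 43, 115, 97, 3526] [284.22 345.81] (140, 115)
[25, 44, 62, 49, 2395] [280.6  297.84] (140, 115)
[-0.06303935  2.86522421  0.00564398] [560.47861183 -26.72784906  90.94801448] [ 3.13911546 -0.05195555 -3.12550995]
```

```bash
python3 - <<'E'
from h import *
from scipy.optimize import least_squares
# tool-frame model: camera axis along -z tool, top face at z_t, pivot at zp (grasp), slip th about tool y
a=np.linspace(0,2*np.pi,181)
def box(r,x0,y0,th,zt=-37.5,zp=-22):
    P=np.c_[x0+r*np.cos(a),y0+r*np.sin(a),np.full_like(a,zt-zp)]
    P[:,0]-=x0;P=P@R.from_rotvec([0,th,0]).as_matrix().T;P[:,0]+=x0;P[:,2]+=zp
    q=np.array([proj("wrist",p,np.eye(4)) for p in P]);return np.r_[q.min(0),q.max(0)]
b0=np.r_[250,270,312,324];b1=np.r_[250,274,312,323]
s=least_squares(lambda v:box(*v,0)-b0,[12,0,0]);print(s.x,s.cost)
for zp in(-17,-22,-27):
    t=least_squares(lambda v:box(*s.x,v[0],zp=zp)-b1,[0]);print(zp,np.degrees(t.x),t.cost)
st=read_state();print("tool lean deg",np.degrees(np.arccos(-tool(st)[2,2])))
E
```

```text
[12.97350163  0.29072055  0.54839991] 0.013401053614520035Traceback (most recent call last):
  File "<stdin>", line 12, in <module>
    return func(*args, **kwargs)
    vector_fun = VectorFunction(
        fun_wrapped,
    ...<6 lines>...
        workers=workers
    )
    self._update_fun()
    ~~~~~~~~~~~~~~~~^^
    self.f = self.fun_wrapped(xp_copy(self.x))
             ~~~~~~~~~~~~~~~~^^^^^^^^^^^^^^^^^
    return np.atleast_1d(self.fun(x))
                         ~~~~~~~~^^^
    return self.f(x, *self.args, **self.kwargs)
           ~~~~~~^^^^^^^^^^^^^^^^^^^^^^^^^^^^^^
  File "<stdin>", line 12, in <lambda>
  File "<stdin>", line 8, in box
  File "h.py", line 11, in proj
    m=camera_model(n);P=np.array(m['pose']) if 'pose' in m else T@np.array(m['tool_from_camera'])
ValueError: time passes only in moves, steps and waits
```

```bash
python3 - <<'E'
from h import *
import h
m=camera_model("wrist");h.camera_model=lambda n:m
a=np.linspace(0,2*np.pi,181);v=(12.9735,.2907,.5484)
def box(th,zp,zt=-37.5):
    r,x0,y0=v;P=np.c_[r*np.cos(a),y0+r*np.sin(a),np.full_like(a,zt-zp)]@R.from_rotvec([0,np.radians(th),0]).as_matrix().T+[x0,0,zp]
    q=np.array([proj("wrist",p,np.eye(4)) for p in P]);return np.r_[q.min(0),q.max(0)]
for zp in(-17,-24):
    for th in(-12,-9,-6,-3,0,3,6,9): print(zp,th,box(th,zp).round(1))
st=read_state();print("tool lean deg",np.degrees(np.arccos(-tool(st)[2,2])))
E
```

```text
-17 -12 [249.7 257.6 312.3 318.4]
-17 -9 [249.8 260.6 312.2 320.1]
-17 -6 [249.8 263.7 312.2 321.5]
-17 -3 [249.9 266.9 312.1 322.8]
-17 0 [249.9 270.1 312.1 323.9]
-17 3 [250.  273.3 312.  324.8]
-17 6 [250.1 276.5 311.9 325.6]
-17 9 [250.2 279.8 311.8 326.2]
-24 -12 [249.8 261.  312.2 321.6]
-24 -9 [249.8 263.1 312.2 322.4]
-24 -6 [249.8 265.4 312.1 323. ]
-24 -3 [249.9 267.7 312.1 323.5]
-24 0 [249.9 270.1 312.1 323.9]
-24 3 [250.  272.5 312.  324.2]
-24 6 [250.  275.  312.  324.3]
-24 9 [250.1 277.5 311.9 324.3]
tool lean deg 2.9802125567778828
```

Request:
move_arm --series '[[[-0.004,0,0],0],[[-0.004,0,0],0]]'

```text
clock: 19.23
eef_pos: [560.6, -26.7, 90.8]
tool_rot: [3.139, -0.06, -3.126]
force: [-10.3, -0.5, 8.0]
width: 41.3
```

Request:
move_arm --series '[[[0.004,0,0],0],[[0.008,0,0],0],[[0.012,0,0],0],[[0.014,0,0],0],[[0.014,0,0],0]]'

```text
clock: 19.85
eef_pos: [552.8, -27.0, 92.9]
tool_rot: [3.139, -0.047, -3.126]
force: [6.4, -0.1, -2.5]
width: 41.5
```

```bash
python3 -c "
from h import *
circ();s=read_state();print(s['torque'],s['force'],s['eef_pos'],s['tool_rot'])"
```

```text
[4, 15, 104, 6, 227] [280.72 245.83] (140, 115)
[0, 42, 115, 98, 3509] [284.25 345.78] (140, 115)
[25, 43, 62, 50, 2439] [280.61 297.37] (140, 115)
[-0.04724933 -2.03022847 -0.02476902] [ 6.36674716 -0.70590286 -2.32044491] [552.79471022 -26.95639021  92.92470077] [ 3.13927302 -0.04706507 -3.12559351]
```

Request:
move_arm --series '[[[0.006,0,0],0],[[0.01,0,-0.001],0],[[0.014,0,-0.002],0],[[0.014,0,-0.002],0]]'

```text
clock: 20.4
eef_pos: [544.5, -27.1, 96.9]
tool_rot: [3.139, -0.035, -3.125]
force: [6.5, 0.6, -2.3]
width: 41.5
```

```bash
python3 -c "
from h import *
circ();s=read_state();print(s['torque'],s['force'],s['eef_pos'],s['tool_rot'])"
```

```text
[25, 39, 62, 54, 2582] [280.62 295.54] (140, 115)
[0, 41, 115, 99, 3489] [284.29 345.46] (140, 115)
[ 0.01600378 -1.81731706 -0.03811342] [ 6.82607353  0.44814527 -1.49585461] [544.53256391 -27.0641202   96.92609941] [ 3.13945074 -0.03521564 -3.12540797]
```

Request:
move_arm --series '[[[-0.002,0,0.002],0],[[-0.003,0,0.006],0],[[-0.003,0,0.01],0],[[-0.003,0,0.01],0]]'

```text
clock: 20.95
eef_pos: [548.1, -27.1, 86.6]
tool_rot: [3.14, -0.034, -3.125]
force: [3.0, -0.4, -3.2]
width: 41.3
```

Request:
move_arm --series '[[[-0.0005,0,0.002],0],[[-0.0005,0,0.005],0],[[-0.0005,0,0.0065],0],[[-0.0005,0,0.0065],0]]'

```text
clock: 21.45
eef_pos: [549.5, -27.1, 81.4]
tool_rot: [3.14, -0.031, -3.125]
force: [1.1, 0.4, 9.5]
width: 41.5
```

Request:
move_arm --series '[[[0,0,0.003],0],[[0,0,0.004],0],[[0,0,0.004],0]]'

```text
clock: 21.82
eef_pos: [549.5, -27.1, 81.3]
tool_rot: [3.14, -0.029, -3.126]
force: [-6.3, 0.4, 32.8]
width: 41.5
```

```bash
python3 -c "
from h import *
circ();s=read_state();print(s['torque'],s['force'],s['eef_pos'],s['tool_rot'])"
```

```text
[25, 39, 62, 54, 2591] [280.58 295.58] (140, 115)
[0, 41, 115, 99, 3504] [284.35 345.55] (140, 115)
[0.0489941  0.88545275 0.03199517] [-5.73611965 -0.04803803 32.79147903] [549.43565089 -27.14066306  81.25591864] [ 3.13957798 -0.02937143 -3.12571636]
```

Request:
move_arm --series '[[[0,0,-0.001],0],[[0,0,-0.001],0],[[0,0,-0.001],0],[[0,0,-0.001],0]]' --claw 1

```text
clock: 22.38
eef_pos: [548.9, -27.1, 81.6]
tool_rot: [3.14, -0.031, -3.126]
force: [-0.1, 0.5, -0.4]
width: 85.3
```

Request:
move_arm --series '[[[0,0,-0.02],0],[[0,0,-0.06],0],[[0,0,-0.1],0],[[0,0,-0.12],0],[[0,0,-0.12],0]]'

```text
clock: 23.0
eef_pos: [553.5, -27.4, 202.7]
tool_rot: [3.14, -0.028, -3.126]
force: [0.2, 0.8, 0.0]
width: 85.7
```

```bash
python3 - <<'E'
from h import *
import h
s=read_state();T=tool(s);w=get_image("wrist");cv2.imwrite("pics/w9.png",w);sc=get_image("scene");cv2.imwrite("pics/s9.png",sc)
print(s['clock'],s['eef_pos'],s['tool_rot'],s['width'],s['force'])
m={n:camera_model(n) for n in("wrist","scene","top")};h.camera_model=lambda n:m[n]
for c in((546.5,-26.5,118),(546.5,-26.5,62)): print("pred",proj("wrist",c,T).round(1),proj("scene",c).round(1))
def blobs(n,img,p,rad,thr,lo,hi):
    x,y=(p-rad).astype(int);g=cv2.cvtColor(img,cv2.COLOR_BGR2GRAY)[max(y,0):y+2*rad,max(x,0):x+2*rad]
    N,l,st,c=cv2.connectedComponentsWithStats((g<thr).astype('uint8'))
    for k in range(1,N):
        if lo<st[k,4]<hi:
            q=c[k]+[max(x,0),max(y,0)];print(n,st[k].tolist(),q.round(2),"at z118",(ray(n,q,118,T) if n=="wrist" else ray(n,q,118)).round(1))
blobs("wrist",w,proj("wrist",(546.5,-26.5,118),T),45,60,60,4000)
blobs("scene",sc,proj("scene",(546.5,-26.5,118)),14,60,8,200)
# bright post top face (z62) outline in wrist
p=proj("wrist",(546.5,-26.5,62),T);g=cv2.cvtColor(w,cv2.COLOR_BGR2GRAY)
for r in range(int(p[1])-40,int(p[1])+41,20): print(r,''.join('%4d'%v for v in g[r,int(p[0])-72:int(p[0])+73:6]))
E
```

```text
23.0 [553.50427606 -27.37104195 202.65170207] [ 3.13963046 -0.02811007 -3.12576841] 85.72756168661219 [0.17721661 0.77005447 0.00503376]
pred [281.1 204.1] [249.9 181.7]
pred [280.9 189.5] [251.4 199.1]
wrist [30, 32, 30, 29, 695] [280.65 205.13] at z118 [547.4 -26.9 118. ]
scene [0, 3, 3, 8, 17] [235.71 173.59] at z118 [517.8 -58.6 118. ]
scene [10, 12, 11, 8, 68] [249.84 182.06] at z118 [547.6 -26.7 118. ]
149  128 128 128 128 127 128 128 194 196 254 254 215 215 215 218 219 169 164  85  84  84  84  85  84  84
169  128 128 128 129 128 112 211 214 191 208 209 210 211 212 213 214 192 219 213 181  84  84  84  84  84
189  127 128 128 128 128 209 210 213 115 131 131 131 110 128 135 136 128 220 219 211 131 127 108 108 128
209  128 128 128 128 128 149 254 254 159 129  37  38  38  39  39 135 127 208 244 212 128 128 128 128 128
229  128 128 128 127 128 128 128 128 125 239 250 250 250 249 250 245 125 128 128 128 128 128 128 128 128
```

```bash
python3 - <<'E'
import cv2,numpy as np
a,b=[cv2.cvtColor(cv2.imread(f"pics/{n}.png"),cv2.COLOR_BGR2GRAY) for n in("s8","s9")]
for g in(a,b):
    N,l,st,c=cv2.connectedComponentsWithStats((g[165:195,236:264]<75).astype('uint8'));print([(st[k].tolist(),c[k].round(2)) for k in range(1,N) if st[k,4]>20])
def ph(y0,y1,x0,x1): return cv2.phaseCorrelate(a[y0:y1,x0:x1].astype(np.float32),b[y0:y1,x0:x1].astype(np.float32),cv2.createHanningWindow((x1-x0,y1-y0),cv2.CV_32F))
print("body",ph(172,206,238,264),"post below",ph(205,235,228,276))
for r in range(176,208,3): print(r,a[r,238:266:2],b[r,238:266:2])
E
```

```text
[([0, 0, 28, 30, 428], array([12.92,  8.62])), ([9, 13, 11, 9, 75], array([13.89, 16.91])), ([4, 22, 18, 8, 26], array([10.81, 25.69]))]
[([20, 0, 8, 22, 98], array([24.06,  9.03])), ([8, 13, 12, 9, 76], array([13.7 , 16.96]))]
body ((0.18231956327656818, 0.01754146650813837), 0.9050548042289515) post below ((-0.047053757755861625, -0.06801761544200247), 0.9891095613025956)
176 [ 35  36  36 114 110 112 114 114 105  59  36  36  31  44] [114 114 105 110 110 112 112 113 115  88  87  74  75  74]
179 [ 34  30 101 107  92  21  20  22  75 113  59  30  36  34] [125  69 110 107  92  22  20  21  74 111 109  75  75  74]
182 [ 33  34 111  81  22  26  25  25  24  92 115  31  34  35] [ 78 185 108  66  24  29  26  26  24 117 112  72  75  74]
185 [ 33  68 109 110  56  20  20  47  93 113 115  91  98  34] [157 147 105 110  61  19  20  48  93 113 115  72  74  73]
188 [ 97  72 110 110 112 115 116 117 115 115 117  49 129  34] [159 168 164 166 111 114 116 117 116 117 116 141 150 107]
191 [ 74 127  66  71  69  69  70  71  71  72  84  41 129  27] [225 211  69  77  66  73  70  72  72  72  73 103 160 157]
194 [ 59 126  96  91  90  91  92  91  92  93  92  51 124 145] [154 162  94  98  96  97  90  92  91  95  92 114 161 158]
197 [158 141  87  91  91  91  92  92  91  91  91  69 164 162] [158 159  89  95  96  98  94  91  91  91  91  89 162 163]
200 [146 159 122  94  90  90  90  91  91  91  90  71 163 159] [221 191  89  95  95  97  97  98  93  94  93  57 163 156]
203 [191 219 188  69  68  84  92 101  96 110 110 139 150 140] [193 222 107  67  66  73  81  88  99  95 109 130 150 141]
206 [217 194 151 210 221 220 185 188 188 189 143 125 136 188] [218 196 173 219 221 219 218 218 219 222 195 123 176 188]
```

```bash
python3 -c "
from cell import *
print(finish_job(),read_state()['clock'])"
```

```text
the job is handed in; nothing more can be done
the job is handed in; nothing more can be done
```

The job is done and handed in at about 23 s of the 61 s allowed. No verdict is reported.

**What was done**
- **Cap:** it was taken off the wide port and lies knob up on the mat, about 10 mm from the mat's centre as seen in a wrist picture after release.
- **Seating:** the camera went into the port and came to a hard stop at TCP z 80.4 mm under 25 N, where 80.5 mm was expected. It was still held.
- **Rock test:** I lifted it about 8 to 10 mm and rocked it by pushing sideways. The arm has no tilt command, so the lean came partly from the camera turning in the pads (about 5°) and partly from the tool leaning (about 2.3°). That makes about 7°, by a rough image estimate.
- **Final state:** I rocked the camera back and pressed it home with 33 N, with no further movement. I then released it and withdrew.

**Last checks**
- **Position:** the wrist and scene cameras put the camera's top at (547.4, -26.9) and (547.6, -26.7) mm. In the scene picture it is within 0.2 pixel (about 0.4 mm) of where it stood when first seated.
- **Disagreements:**
  - The second hard stop read 81.3 mm instead of 80.4, most likely from slip in the pads.
  - My estimates of the port's axis from different pictures differed by about 2 mm.
- **Not checked:** I had used all 12 views, so the final checks were numeric. I did not look again at the cap on the mat or at the bystanders at the end; the arm did not go near them again after the last pictures that showed them.

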